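# Push the heat sink row home and close the gate

## Task

Four silver heat sinks stand in a row in the blue metal track on the desk: push the row from behind, all together as one train, along the track until it is fully home against the dark steel end stop. Then push the red gate arm round until it is fully closed across the track behind the row. Only push with the fingers: do not pick up any heat sink or pull the row apart, leave the other loose things on the desk alone, and finish clear of everything.

Things in the scene. Friction and masses are not known exactly. Their poses are not given: they have to be found in the camera images.
- track: Straight blue metal channel 270 mm long, 40 wide, screwed to the desk, its ends open. Origin: middle of its underside; x: along it, towards the stop unit; y: across, to the side where the red gate is hinged; z up. Floor 4 mm above the desk, walls 3 mm thick, tops at 9 mm, 32 mm apart. Mounting ears on the -y side reach 34 mm from the centre line, 6 mm high.
- stop: Dark steel end stop clamped across the track, 24 mm high, solid to the channel floor. Origin: on the track's centre line, exactly below the stop face that the row must meet, at desk level. Axes as the track's: the row comes from -x and is pushed to +x. Its side bar (9 mm high, 22 to 33 mm from the centre line on the +y side) runs 114 mm back along the track to the gate's bearing.
- gate (a joint): Red gate arm on a vertical pin beside the track; rad, growing anticlockwise seen from above. 0: arm points along the track's +y, away from it. pi/2: along the track's -x, parallel to the channel. pi: closed, straight across the channel behind the row (end of travel). Starts open, about 0.8 to 1.25; stays where left; about 1 N at 40 mm from the pin moves it.
- gate_hinge (a point): Gate pin axis at half the arm's height: x = -106.5 mm, y = +34 mm of the stop, 19 mm above the desk. The arm is 6 mm thick, 16 mm high (11 to 27 mm above the desk) and reaches 54 mm from the pin. Closed, it clears the back of a fully home row by 3.5 mm; a row that is not home gets in its way.
- gate_tip (a point): Free end of the red gate arm, 52 mm from the pin axis, at half its height (19 mm above the desk).
- sink_1_mid (a point): Centre of the first (nearest the end stop) of four like silver finned heat sinks standing in a touching row in the channel (gaps under 1 mm). Each is loose, about 30 g, 25 mm along the track, 30 mm across it, 18 mm high (from 4 to 22 mm above the desk). Fully home, its centre is 12.5 mm from the stop face, measured along the track.
- sink_2_mid (a point): Centre of the second of four like silver finned heat sinks standing in a touching row in the channel (gaps under 1 mm). Each is loose, about 30 g, 25 mm along the track, 30 mm across it, 18 mm high (from 4 to 22 mm above the desk). Fully home, its centre is 37.5 mm from the stop face, measured along the track.
- sink_3_mid (a point): Centre of the third of four like silver finned heat sinks standing in a touching row in the channel (gaps under 1 mm). Each is loose, about 30 g, 25 mm along the track, 30 mm across it, 18 mm high (from 4 to 22 mm above the desk). Fully home, its centre is 62.5 mm from the stop face, measured along the track.
- sink_4_mid (a point): Centre of the last (farthest from the end stop) of four like silver finned heat sinks standing in a touching row in the channel (gaps under 1 mm). Each is loose, about 30 g, 25 mm along the track, 30 mm across it, 18 mm high (from 4 to 22 mm above the desk). Fully home, its centre is 87.5 mm from the stop face, measured along the track.
- choke_mid (a point): Centre of a loose bystander to be left alone: yellow wound ring choke, 36 mm across, 13 mm high, lying flat.
- small_board_mid (a point): Centre of a loose bystander to be left alone: small green circuit board with one long dark component, 34x50x14 mm.
- red_screwdriver_mid (a point): Centre of a loose bystander to be left alone: screwdriver with red handle, 168 mm long (along its y), 26 mm wide, 22 mm high.
- plug_mid (a point): Centre of a loose bystander to be left alone: green plug terminal, 30x18x12 mm.
- pen_mid (a point): Centre of a loose bystander to be left alone: black and white marker pen, 122 mm long (along its y), 17 mm thick.
Mind the look-alikes: they are no part of the job. What is shaped like the stop but brown is not meant. What is shaped like the part that bears sink_2_mid but pink is not meant.

How it is judged:
On the way, in this order (a step that is already met when the one before it is completed fails the run):
1. the row of four heat sinks is home against the end stop, with the gate still open (x of sink_1_mid in the frame of stop between -0.0155 and -0.008 m and x of sink_2_mid in the frame of stop between -0.0405 and -0.008 m and x of sink_3_mid in the frame of stop between -0.0655 and -0.008 m and x of sink_4_mid in the frame of stop between -0.0905 and -0.008 m and z of each of sink_1_mid, sink_2_mid, sink_3_mid, sink_4_mid in the frame of stop below 0.018 m and y of sink_1_mid in the frame of stop between -0.004 and 0.004 m and y of sink_2_mid in the frame of stop between -0.004 and 0.004 m and y of sink_3_mid in the frame of stop between -0.004 and 0.004 m and y of sink_4_mid in the frame of stop between -0.004 and 0.004 m and value of joint gate below 2.5 rad), for 0.2 s.
2. the gate is closed behind the row (value of joint gate above 2.98 rad), for 0.2 s.
At the end, for the whole second after the job is handed in: All four heat sinks stand at rest in the channel, each within 3 mm of its fully home place against the end stop, and the gate is closed to within 0.16 rad of straight across the track (x of sink_1_mid in the frame of stop between -0.0155 and -0.008 m and x of sink_2_mid in the frame of stop between -0.0405 and -0.008 m and x of sink_3_mid in the frame of stop between -0.0655 and -0.008 m and x of sink_4_mid in the frame of stop between -0.0905 and -0.008 m and z of each of sink_1_mid, sink_2_mid, sink_3_mid, sink_4_mid in the frame of stop below 0.018 m and y of sink_1_mid in the frame of stop between -0.004 and 0.004 m and y of sink_2_mid in the frame of stop between -0.004 and 0.004 m and y of sink_3_mid in the frame of stop between -0.004 and 0.004 m and y of sink_4_mid in the frame of stop between -0.004 and 0.004 m and linear speed of each of sink_1, sink_2, sink_3, sink_4 below 0.01 m/s and value of joint gate above 2.98 rad); the robot touches nothing.
It fails at once if a heat sink was lifted (more than 8 mm) (height (world z) of any of sink_1_mid, sink_2_mid, sink_3_mid, sink_4_mid above 0.021 m).
It fails at once if the row was pulled apart (by more than about 10 mm in all) (distance between sink_1_mid and sink_4_mid above 0.088 m).
It fails at once if a bystander was moved by more than 15 mm (distance of any of choke_mid, small_board_mid, red_screwdriver_mid, plug_mid, pen_mid from where it was at the start of the episode above 0.015 m).
It also fails if it takes over 48 s, if anything falls off the work surface, if the arm or the gripper's body presses on something with over 40 N, if the wrist force passes 120 N, or if a joint passes its speed limit or range.

## Robot

A 6-joint arm with a two-finger parallel gripper is mounted at the origin on a cart in front of the work surface, level with it; the furniture and walls round the work are solid. World frame = base frame: x ahead of the robot, y to its left, z up, the work surface at z = 0. Lengths are in m, angles in rad, forces in N, time in s.
With the tool pointing down it reaches from about 0.35 to 0.975 m from the base axis. Payload 4.9 kg.
Tool frame: the origin (TCP) lies midway between the tips of the shut fingers; the grasp point (between the pads) lies 19 mm behind it; z points along the fingers, y is the direction in which the jaws open and shut (so a half turn about z gives the same grasp; the last joint's range is limited). The gripper opens to 85 mm and grips with 20 to 120 N. Pads are 22 mm wide; open, the fingers measure 114 mm over their backs; the gripper's body (76 mm by 85 mm) begins 54 mm behind the grasp point. The pads swing forward as they close: fully open they stand 13 mm farther back than shut.
Start: joints at [-1.438, 0.053, 1.613, -0, 1.476, -0.119], TCP at [0.156, -0.605, 0.231] pointing down, gripper open.
Joint ranges: [-3.01, 3.01], [-1.01, 2.22], [0.06, 2.58], [-1.02, 4.17], [0.09, 2.62], [-3.14, 3.14]. Speed limits (rad/s): [2.57, 2.57, 3.14, 3.14, 3.14, 3.14].

## Interface

Orientations are given as a rotation vector (axis times angle).
In Python, from station import ctrl gives the robot as it stands.
- The arm moves only by the tool play_rows, never from a script. Its argument "motion" is a list that holds one entry, the list of rows, each a list of 7 numbers: the closure, from -1 (fully open) to 1 (shut), then the shift along the tool's x, y, z in cm, then the turn, a rotation vector about the tool's x, y, z in degrees. A call has 1 to 20 rows; each row is the pose to reach, as a shift and turn from the pose measured when the call began, along the tool's axes at that moment; what a row does not reach only later rows make up. A row lasts 1/8 s, in which the tool goes at most 62.5 mm and 10.7 degrees, less where a joint would pass 70% of its speed; a pose out of reach is approached as far as the arm can. A call with a gripper value outside its range is refused whole. The fingers move at their own pace and stop on an object; "newtons" is the grip in N (left out, the last holds). Time passes only in rows, so rows that repeat a pose let the fingers close. It gives the time, the measured TCP pose, the force and the opening at its end, in the units of the state.
- ctrl.get_obs(): the state, without advancing time (a new reading comes with each control period).
- ctrl.get_image(name): name is "scene" or "top" or "wrist"; returns a dict with "color" (420x560x3 uint8, red, green, blue), "mtx" (3x3 intrinsics, pixels), "T" (4x4, takes a point from camera to world coordinates). Camera axes: x right, y up, looking along -z (the intrinsics and any distortion apply to the point x, -y, -z); pixel columns grow to the right and rows downward; lengths in m; the calibration is good to about 2 mm. A picture is of the moment at which its call begins. There is no depth.
- ctrl.finish_job(): hands the job in, once; it reports no verdict.
The state is a dict: "t": time; "q": joint angles; "dq": joint speeds; "effort": joint torques, N m; "tool_pos": TCP position; "tool_rot": TCP orientation; "contact_force": force on the tool from outside, world axes, zero at the start; "wrist_torque": the same for the moment, N m; "opening": finger opening in m.
Only numpy, scipy, OpenCV 4.12 (cv2) and the standard library are available. Lean on these libraries where they do the work, as an engineer would, in place of code of your own. Each camera call takes 0.05 s, during which the arm holds its last target.

## Working session

There is one attempt and no reset: what is moved stays moved. The work goes in short steps, Python scripts to look and compute and a tool call to move; the robot and the scene stay as the last step left them, time stands still between calls to the robot, and variables do not carry over. Pictures are saved under pics/ and viewed, and the job is handed in when it is done.

Besides the shell and the picture viewer there is one more tool, called as a command line: name --argument value ..., lists and objects as JSON in quotes. play_rows: Moves the arm, as the interface text tells. Its arguments: {"type":"object","properties":{"motion":{"type":"array"},"newtons":{"type":"number"}},"required":["motion"]}

```bash
mkdir -p pics; ls; python3 - <<'E'
from station import ctrl
import cv2,numpy as np
o=ctrl.get_obs();print(o)
for n in ["scene","top","wrist"]:
    d=ctrl.get_image(n);cv2.imwrite(f"pics/{n}0.png",cv2.cvtColor(d["color"],cv2.COLOR_RGB2BGR));print(n,d["mtx"],d["T"],[k for k in d])
    np.savez(f"{n}0.npz",**d)
E
```

```text
pics
{'t': 0.0, 'q': array([-1.43800826e+00,  5.33516298e-02,  1.61429994e+00, -6.54774638e-06,
        1.47603225e+00, -1.18978319e-01]), 'dq': array([-0.00044667, -0.00140824,  0.00071546, -0.00073729,  0.0012407 ,
        0.00075477]), 'effort': array([-8.69352880e-05, -3.93684554e+01, -3.70174885e+01, -1.04177227e-04,
        6.97415555e-03,  2.27923852e-05]), 'tool_pos': array([ 0.15562402, -0.60465954,  0.23006273]), 'tool_rot': array([-3.11465912e+00, -3.94168502e-01,  3.28967261e-05]), 'contact_force': array([-0.71070997,  0.27609196,  0.5948651 ]), 'wrist_torque': array([-0.08586519,  0.00705005,  0.02141939]), 'opening': 0.08542762899181883}
scene [[458.53307541   0.         275.06619178]
 [  0.         458.53307541 209.45981895]
 [  0.           0.           1.        ]] [[-0.88875945  0.30185465 -0.34494987  0.14391914]
 [-0.45836598 -0.58969295  0.66495327  0.68078428]
 [-0.00269527  0.74909679  0.66245509  0.8165365 ]
 [ 0.          0.          0.          1.        ]] ['color', 'mtx', 'T']
top [[453.33810801   0.         279.48196801]
 [  0.         453.33810801 203.19953399]
 [  0.           0.           1.        ]] [[ 0.02601813  0.99338467 -0.1118479   0.43958352]
 [-0.99963341  0.02501573 -0.01035645 -0.07964972]
 [-0.00748998  0.11207635  0.99367137  0.91578149]
 [ 0.          0.          0.          1.        ]] ['color', 'mtx', 'T']
wrist [[342.51395657   0.         274.71151811]
 [  0.         342.51395657 210.03492486]
 [  0.           0.           1.        ]] [[ 0.25039489  0.91619234  0.31288016  0.23708301]
 [-0.96813601  0.23825222  0.07712683 -0.58419256]
 [-0.00388138 -0.32222271  0.94665593  0.37224893]
 [ 0.          0.          0.          1.        ]] ['color', 'mtx', 'T']
```

View pics/top0.png

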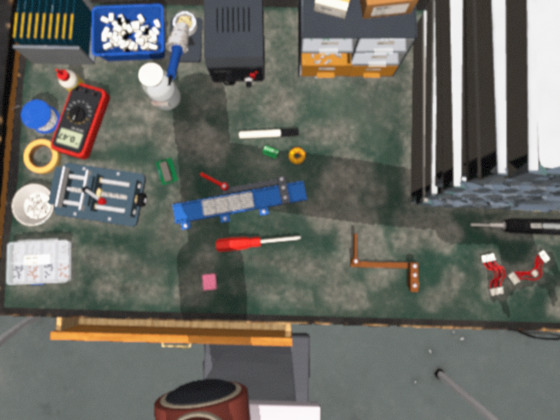

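View pics/scene0.png

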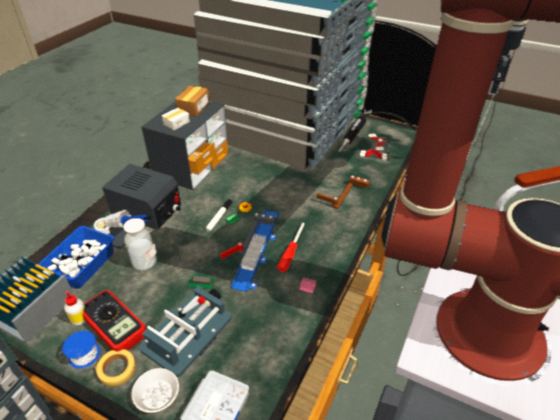

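```bash
python3 - <<'E'
import cv2
a=cv2.imread("pics/top0.png");cv2.imwrite("pics/topc.png",cv2.resize(a[145:255,165:325],None,fx=5,fy=5,interpolation=cv2.INTER_CUBIC))
a=cv2.imread("pics/scene0.png");cv2.imwrite("pics/scenec.png",cv2.resize(a[185:305,190:320],None,fx=5,fy=5,interpolation=cv2.INTER_CUBIC))
E
```

```text
(no output)
```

View pics/topc.png

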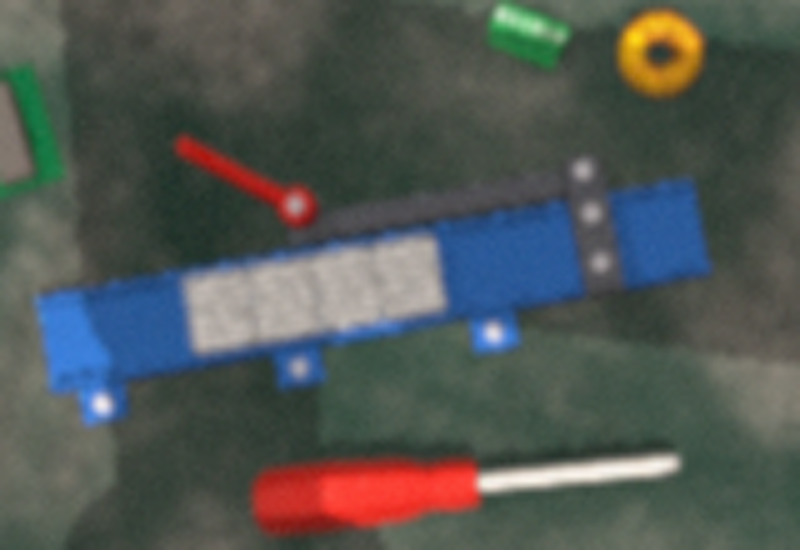

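View pics/scenec.png

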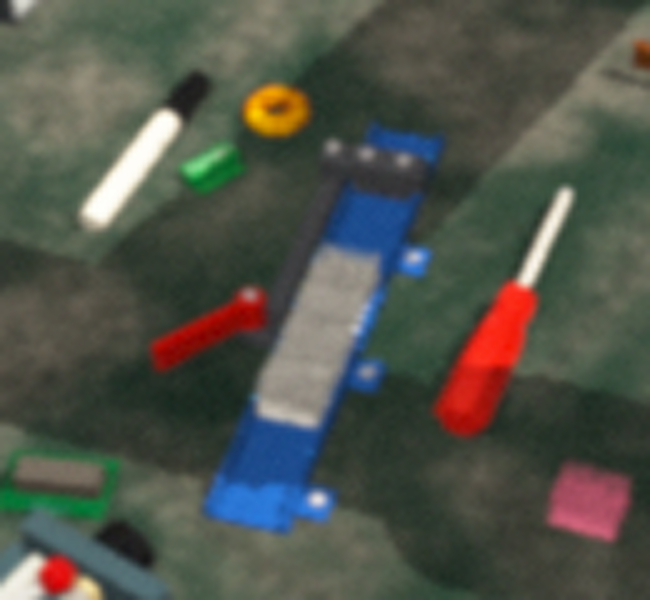

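View pics/wrist0.png

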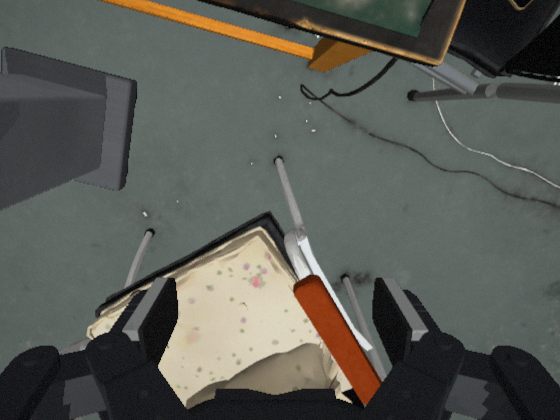

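```bash
cat > h.py <<'E'
import numpy as np,cv2
from station import ctrl
def ray(d,u,v,z):
    K,T=d["mtx"],d["T"]
    r=np.array([(u-K[0,2])/K[0,0],-(v-K[1,2])/K[1,1],-1]);w=T[:3,:3]@r;c=T[:3,3]
    return c+w*(z-c[2])/w[2]
def proj(d,p):
    K,T=d["mtx"],d["T"];c=T[:3,:3].T@(np.asarray(p)-T[:3,3])
    return np.array([K[0,0]*c[0]/-c[2]+K[0,2],K[1,1]*-c[1]/-c[2]+K[1,2]])
E
python3 - <<'E'
from h import *
t=dict(np.load("top0.npz"));s=dict(np.load("scene0.npz"))
T=lambda x,y,z:ray(t,165+x/5-.4,145+y/5-.4,z)
S=lambda x,y,z:ray(s,190+x/5-.4,185+y/5-.4,z)
P={}
for n,f,x,y,z in [("endL+",T,38,297,.009),("endL-",T,52,390,.009),("endR+",T,693,178,.009),("endR-",T,710,272,.009),
 ("rowb+",T,183,278,.022),("rowb-",T,197,355,.022),("rowf+",T,437,233,.022),("rowf-",T,447,312,.022),
 ("pin",T,296,205,.03),("tip",T,180,143,.027),("stopf+",T,570,185,.024),("stopf-",T,585,290,.024),
 ("SrowB+",S,258,400,.022),("SrowB-",S,312,410,.022),("Srowf+",S,325,245,.022),("Srowf-",S,380,255,.022),("Spin",S,252,293,.03),("Stip",S,155,352,.027),("Sstopf-",S,420,178,.024),("SstopL",S,325,160,.024),
 ("SendL+",S,205,510,.009),("SendL-",S,290,530,.004),("SendR+",S,372,125,.009),("SendR-",S,443,137,.009),
 ("choke",T,660,52,.007),("plug",T,528,35,.006),("sd0",T,255,500,.011),("sd1",T,680,462,.011),("board",T,20,130,.007)]:
    P[n]=f(x,y,z);print(n,P[n].round(4))
E
```

```text
endL+ [0.5346 0.146  0.009 ]
endL- [0.4972 0.1384 0.009 ]
endR+ [ 0.5897 -0.117   0.009 ]
endR- [ 0.5515 -0.1246  0.009 ]
rowb+ [0.5423 0.0854 0.022 ]
rowb- [0.5117 0.0785 0.022 ]
rowf+ [ 0.5628 -0.015   0.022 ]
rowf- [ 0.5313 -0.02    0.022 ]
pin [0.5715 0.0405 0.03  ]
tip [0.5957 0.0881 0.027 ]
stopf+ [ 0.5832 -0.0675  0.024 ]
stopf- [ 0.5413 -0.0745  0.024 ]
SrowB+ [0.5392 0.0892 0.022 ]
SrowB- [0.5141 0.0831 0.022 ]
Srowf+ [ 0.5614 -0.0138  0.022 ]
Srowf- [ 0.5339 -0.02    0.022 ]
Spin [0.5723 0.0377 0.03  ]
Stip [0.5947 0.0891 0.027 ]
Sstopf- [ 0.541  -0.0764  0.024 ]
SstopL [ 0.5907 -0.0663  0.024 ]
SendL+ [0.5336 0.1467 0.009 ]
SendL- [0.4964 0.1358 0.004 ]
SendR+ [ 0.5903 -0.1159  0.009 ]
SendR- [ 0.5524 -0.1246  0.009 ]
choke [ 0.6417 -0.1025  0.007 ]
plug [ 0.6477 -0.0484  0.006 ]
sd0 [0.4553 0.0547 0.011 ]
sd1 [ 0.4748 -0.114   0.011 ]
board [0.603  0.1574 0.007 ]
```

play_rows --motion '[[[1, 53.3, -60.4, 0, 0, 0, 2.7], [1, 53.3, -60.4, 0, 0, 0, 2.7], [1, 53.3, -60.4, 0, 0, 0, 2.7], [1, 53.3, -60.4, 0, 0, 0, 2.7], [1, 53.3, -60.4, 0, 0, 0, 2.7], [1, 53.3, -60.4, 0, 0, 0, 2.7], [1, 53.3, -60.4, 0, 0, 0, 2.7], [1, 53.3, -60.4, 0, 0, 0, 2.7], [1, 53.3, -60.4, 0, 0, 0, 2.7], [1, 53.3, -60.4, 0, 0, 0, 2.7], [1, 53.3, -60.4, 0, 0, 0, 2.7], [1, 53.3, -60.4, 0, 0, 0, 2.7], [1, 53.3, -60.4, 0, 0, 0, 2.7], [1, 53.3, -60.4, 0, 0, 0, 2.7], [1, 53.3, -60.4, 0, 0, 0, 2.7], [1, 53.3, -60.4, 0, 0, 0, 2.7], [1, 53.3, -60.4, 0, 0, 0, 2.7], [1, 53.3, -60.4, 0, 0, 0, 2.7]]]'

```text
t: 2.4
tool_pos: [0.5213, 0.1122, 0.2316]
tool_rot: [-3.124, -0.319, -0.001]
contact_force: [-0.2, 0.3, -0.5]
opening: 0.0002
```

```bash
python3 - <<'E'
from h import *
d=ctrl.get_image("wrist");cv2.imwrite("pics/w1.png",cv2.cvtColor(d["color"],cv2.COLOR_RGB2BGR));np.savez("w1.npz",**d);print(d["T"].round(3))
E
```

```text
[[ 0.203  0.927  0.316  0.604]
 [-0.979  0.194  0.062  0.129]
 [-0.004 -0.322  0.947  0.374]
 [ 0.     0.     0.     1.   ]]
```

View pics/w1.png

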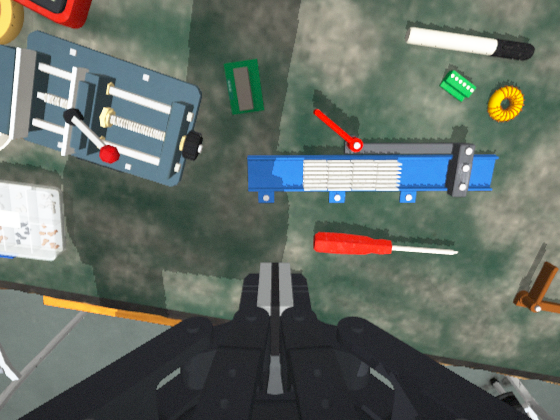

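```bash
python3 - <<'E'
from h import *
a=cv2.imread("pics/w1.png");cv2.imwrite("pics/w1c.png",cv2.resize(a[95:215,240:505],None,fx=3,fy=3,interpolation=cv2.INTER_CUBIC))
E
```

```text
(no output)
```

View pics/w1c.png

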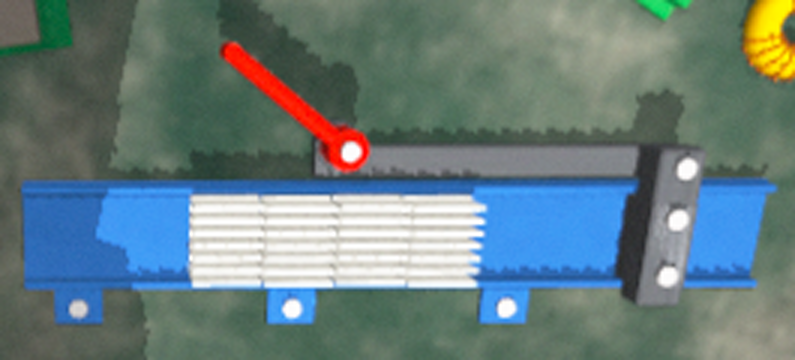

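```bash
cat >> h.py <<'E'
M=np.array([.54325,.0107]);dv=np.array([.2036,-.979]);dv/=np.linalg.norm(dv);nv=np.array([-dv[1],dv[0]]);S0=M+.0841*dv
def tr(p): r=np.asarray(p)[:2]-S0; return (r@dv*1000).round(1),(r@nv*1000).round(1)
def wr(xs,ys): return xs*dv/1000+ys*nv/1000+S0
E
python3 - <<'E'
from h import *
d=dict(np.load("w1.npz"))
for n,x,y,z in [("rb+",190,197,.022),("rb-",190,285,.022),("rf+",476,197,.022),("rf-",476,286,.022),("pin",350,152,.03),("tip",232,49,.027),("L+",23,182,.009),("L-",25,289,.009),("R+",775,186,.009),("R-",753,287,.009),("stop bottom -",622,297,.008),("stop top-",637,303,.024),("stop top+",650,147,.024)]:
    p=ray(d,240+x/3-.33,95+y/3-.33,z);print(n,p.round(4),tr(p))
o=ctrl.get_obs();print(tr(o["tool_pos"]),o["tool_pos"])
E
```

```text
rb+ [0.5453 0.0882 0.022 ] (np.float64(-159.5), np.float64(17.7))
rb- [0.5147 0.081  0.022 ] (np.float64(-158.7), np.float64(-13.6))
rf+ [ 0.5653 -0.0081  0.022 ] (np.float64(-61.2), np.float64(17.8))
rf- [ 0.535  -0.0182  0.022 ] (np.float64(-57.5), np.float64(-13.9))
pin [0.572  0.0406 0.03  ] (np.float64(-107.5), np.float64(34.3))
tip [0.5959 0.0865 0.027 ] (np.float64(-147.6), np.float64(67.0))
L+ [0.5362 0.146  0.009 ] (np.float64(-218.0), np.float64(20.7))
L- [0.4975 0.1383 0.009 ] (np.float64(-218.3), np.float64(-18.8))
R+ [ 0.5893 -0.1158  0.009 ] (np.float64(49.1), np.float64(19.3))
R- [ 0.5529 -0.1231  0.009 ] (np.float64(48.8), np.float64(-17.8))
stop bottom - [ 0.5393 -0.0781  0.008 ] (np.float64(2.0), np.float64(-22.0))
stop top- [ 0.5411 -0.075   0.024 ] (np.float64(-0.6), np.float64(-19.6))
stop top+ [ 0.5937 -0.0593  0.024 ] (np.float64(-5.3), np.float64(35.1))
(np.float64(-188.1), np.float64(-0.8)) [0.52131749 0.11234295 0.23160253]
```

play_rows --motion '[[[1, 0.15, 0, 5, 0, 0, 0], [1, 0.15, 0, 10, 0, 0, 0], [1, 0.15, 0, 14, 0, 0, 0], [1, 0.15, 0, 17, 0, 0, 0], [1, 0.15, 0, 19, 0, 0, 0], [1, 0.15, 0, 20, 0, 0, 0], [1, 0.15, 0, 21, 0, 0, 0], [1, 0.15, 0, 21.8, 0, 0, 0], [1, 0.15, 0, 22.1, 0, 0, 0], [1, 0.15, 0, 22.1, 0, 0, 0], [1, 0.15, 0, 22.1, 0, 0, 0]]]'

```text
t: 3.82
tool_pos: [0.5232, 0.1131, 0.0111]
tool_rot: [-3.124, -0.319, -0.002]
contact_force: [0.5, -0.0, -0.3]
opening: 0.0
```

```bash
cat >> h.py <<'E'
def snap(n,name):
    d=ctrl.get_image(n);np.savez(name+".npz",**d);cv2.imwrite(f"pics/{name}.png",cv2.cvtColor(d["color"],cv2.COLOR_RGB2BGR));return d
E
python3 - <<'E'
from h import *
snap("wrist","w2");snap("scene","s2");a=cv2.imread("pics/s2.png");cv2.imwrite("pics/s2c.png",cv2.resize(a[185:305,190:320],None,fx=5,fy=5,interpolation=cv2.INTER_CUBIC))
o=ctrl.get_obs();print(tr(o["tool_pos"]),o["tool_pos"])
E
```

```text
(np.float64(-188.4), np.float64(1.2)) [0.52318437 0.11307816 0.01105112]
```

View pics/w2.png

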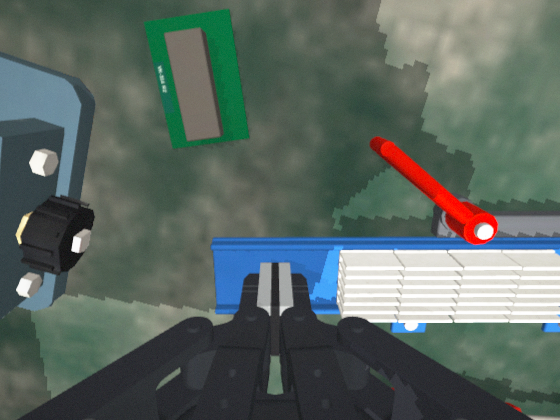

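View pics/s2c.png

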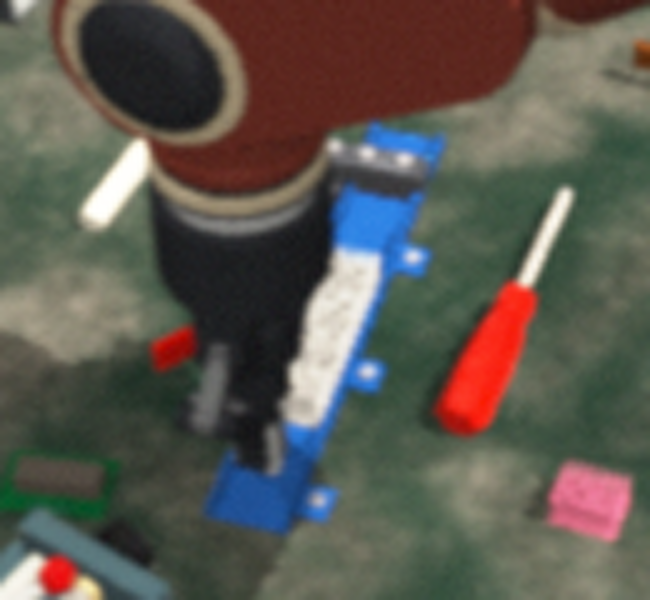

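play_rows --motion '[[[1, 0, 0.3, 0, 0, 0, 0], [1, 0, 0.6, 0, 0, 0, 0], [1, 0, 0.9, 0, 0, 0, 0], [1, 0, 1.2, 0, 0, 0, 0], [1, 0, 1.4, 0, 0, 0, 0], [1, 0, 1.6, 0, 0, 0, 0], [1, 0, 1.8, 0, 0, 0, 0], [1, 0, 2.0, 0, 0, 0, 0], [1, 0, 2.2, 0, 0, 0, 0], [1, 0, 2.4, 0, 0, 0, 0], [1, 0, 2.6, 0, 0, 0, 0], [1, 0, 2.8, 0, 0, 0, 0], [1, 0, 3.0, 0, 0, 0, 0], [1, 0, 3.2, 0, 0, 0, 0], [1, 0, 3.4, 0, 0, 0, 0], [1, 0, 3.6, 0, 0, 0, 0], [1, 0, 3.8, 0, 0, 0, 0], [1, 0, 4.0, 0, 0, 0, 0]]]'

```text
t: 6.18
tool_pos: [0.5313, 0.0738, 0.011]
tool_rot: [-3.124, -0.319, -0.002]
contact_force: [-1.1, 0.9, 0.3]
opening: -0.0001
```

```bash
python3 - <<'E'
from h import *
snap("wrist","w3");snap("top","t3");a=cv2.imread("pics/t3.png");cv2.imwrite("pics/t3c.png",cv2.resize(a[145:255,165:325],None,fx=5,fy=5,interpolation=cv2.INTER_CUBIC))
o=ctrl.get_obs();print(tr(o["tool_pos"]),o["tool_pos"])
E
```

```text
(np.float64(-148.1), np.float64(1.1)) [0.53130693 0.07359892 0.01097952]
```

View pics/w3.png

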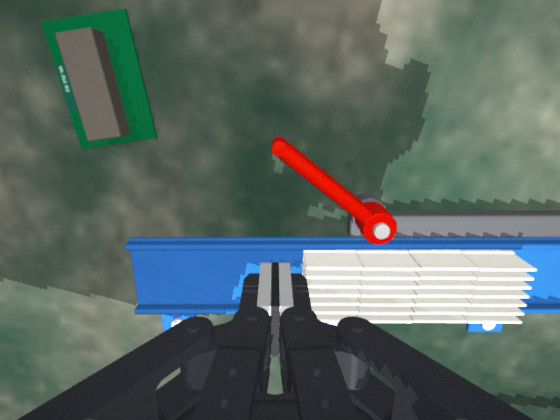

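View pics/t3c.png

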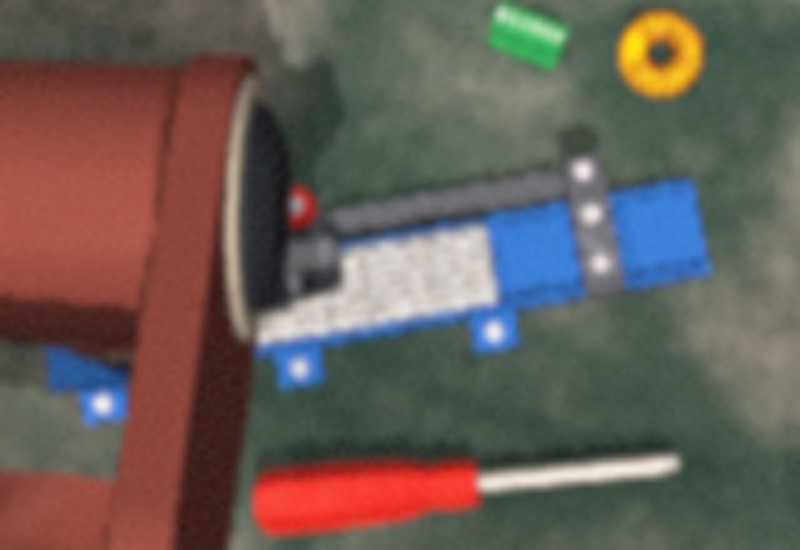

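play_rows --motion '[[[1, 0, 0.2, 0, 0, 0, 0], [1, 0, 0.4, 0, 0, 0, 0], [1, 0, 0.6, 0, 0, 0, 0], [1, 0, 0.8, 0, 0, 0, 0], [1, 0, 1.0, 0, 0, 0, 0], [1, 0, 1.2, 0, 0, 0, 0], [1, 0, 1.4, 0, 0, 0, 0], [1, 0, 1.6, 0, 0, 0, 0], [1, 0, 1.8, 0, 0, 0, 0], [1, 0, 2.0, 0, 0, 0, 0], [1, 0, 2.2, 0, 0, 0, 0], [1, 0, 2.4, 0, 0, 0, 0], [1, 0, 2.6, 0, 0, 0, 0], [1, 0, 2.8, 0, 0, 0, 0], [1, 0, 3.0, 0, 0, 0, 0]]]'

```text
t: 8.15
tool_pos: [0.5374, 0.0441, 0.011]
tool_rot: [-3.124, -0.319, -0.002]
contact_force: [-0.5, 0.5, 0.1]
opening: -0.0001
```

```bash
python3 - <<'E'
from h import *
snap("wrist","w4");snap("top","t4");a=cv2.imread("pics/t4.png");cv2.imwrite("pics/t4c.png",cv2.resize(a[145:255,165:325],None,fx=5,fy=5,interpolation=cv2.INTER_CUBIC))
o=ctrl.get_obs();print(tr(o["tool_pos"]),o["tool_pos"],o["contact_force"])
E
```

```text
(np.float64(-117.8), np.float64(1.1)) [0.53748316 0.04397155 0.01097731] [-0.22904012  0.39016973  0.42173882]
```

View pics/w4.png

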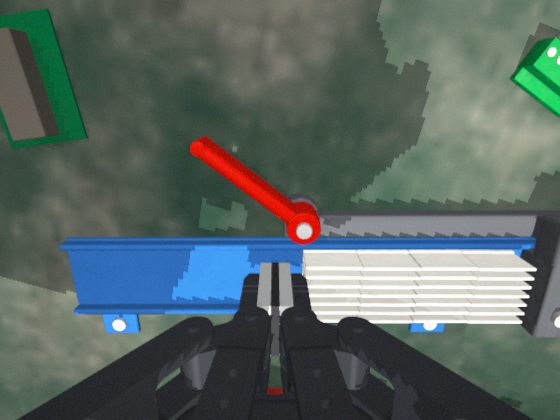

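View pics/t4c.png

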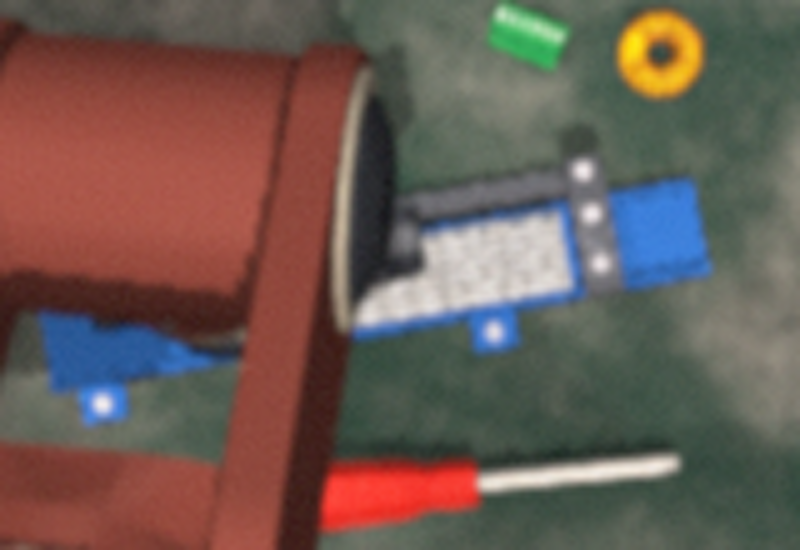

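play_rows --motion '[[[1, 0, 0.1, 0, 0, 0, 0], [1, 0, 0.2, 0, 0, 0, 0], [1, 0, 0.3, 0, 0, 0, 0], [1, 0, 0.3, 0, 0, 0, 0]]]'

```text
t: 8.75
tool_pos: [0.5381, 0.0409, 0.011]
tool_rot: [-3.124, -0.319, -0.002]
contact_force: [-0.2, 1.1, 0.5]
opening: 0.0003
```

play_rows --motion '[[[1, 0, 0.05, 0, 0, 0, 0], [1, 0, 0.1, 0, 0, 0, 0], [1, 0, 0.1, 0, 0, 0, 0]]]'

```text
t: 9.12
tool_pos: [0.5383, 0.0399, 0.011]
tool_rot: [-3.124, -0.319, -0.002]
contact_force: [-0.3, -0.1, 0.3]
opening: -0.0
```

play_rows --motion '[[[1, 0, 0.05, 0, 0, 0, 0], [1, 0, 0.1, 0, 0, 0, 0], [1, 0, 0.1, 0, 0, 0, 0]]]'

```text
t: 9.5
tool_pos: [0.5384, 0.0393, 0.011]
tool_rot: [-3.124, -0.319, -0.002]
contact_force: [-0.3, 3.6, 0.1]
opening: 0.0
```

```bash
python3 - <<'E'
from h import *
snap("wrist","w5");a=cv2.imread("pics/w5.png");cv2.imwrite("pics/w5c.png",cv2.resize(a[190:350,260:560],None,fx=2.6,fy=2.6,interpolation=cv2.INTER_CUBIC))
snap("scene","s5");a=cv2.imread("pics/s5.png");cv2.imwrite("pics/s5c.png",cv2.resize(a[195:275,230:290],None,fx=7,fy=7,interpolation=cv2.INTER_CUBIC))
o=ctrl.get_obs();print(tr(o["tool_pos"]),o["tool_pos"],o["contact_force"])
E
```

```text
(np.float64(-113.1), np.float64(1.1)) [0.5384104  0.03926648 0.01094317] [-0.09318245  3.11513937  0.90534465]
```

View pics/w5c.png

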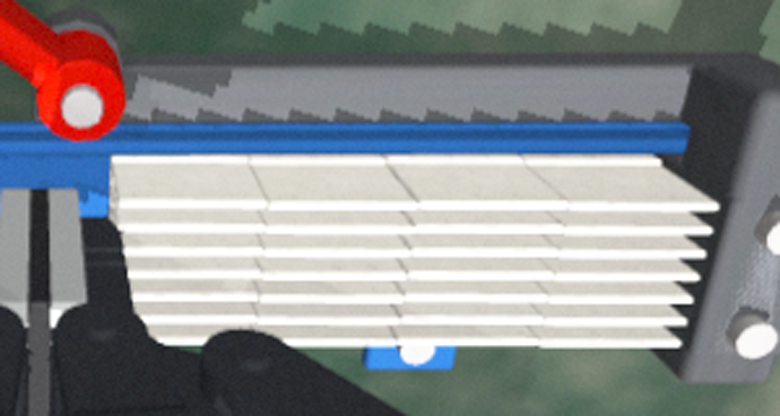

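View pics/s5c.png

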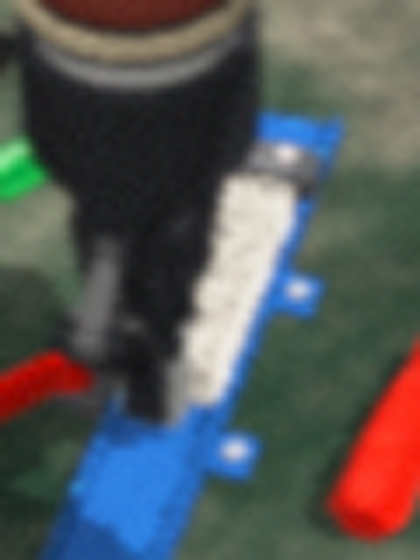

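play_rows --motion '[[[1, 0, 0.05, 0, 0, 0, 0], [1, 0, 0.1, 0, 0, 0, 0], [1, 0, 0.1, 0, 0, 0, 0], [1, 0, 0.1, 0, 0, 0, 0]]]'

```text
t: 10.1
tool_pos: [0.5384, 0.0391, 0.0109]
tool_rot: [-3.122, -0.318, -0.001]
contact_force: [-1.6, 6.1, 1.3]
opening: 0.0002
```

play_rows --motion '[[[1, 0, -0.5, 0, 0, 0, 0], [1, 0, -1.5, 0, 0, 0, 0], [1, 0, -3, 0, 0, 0, 0], [1, 0, -3, 0, 0, 0, 0], [1, 0, -3, -3, 0, 0, 0], [1, 0, -3, -7, 0, 0, 0], [1, 0, -3, -7, 0, 0, 0], [1, 3, -2, -7, 0, 0, 0], [1, 6, -1, -7, 0, 0, 0], [1, 8.5, -0.4, -7, 0, 0, 0], [1, 8.5, -0.4, -7, 0, 0, 0], [1, 8.5, -0.4, -7, 0, 0, 0]]]'

```text
t: 11.6
tool_pos: [0.6194, 0.06, 0.0798]
tool_rot: [-3.122, -0.318, 0.003]
contact_force: [-1.2, -0.7, -0.8]
opening: 0.0002
```

```bash
python3 - <<'E'
from h import *
d=snap("wrist","w6");
o=ctrl.get_obs();print(tr(o["tool_pos"]),o["tool_pos"],o["contact_force"])
E
```

```text
(np.float64(-116.9), np.float64(84.6)) [0.61938851 0.06002254 0.08002538] [ 0.08418338 -0.52332903 -0.02333068]
```

View pics/w6.png

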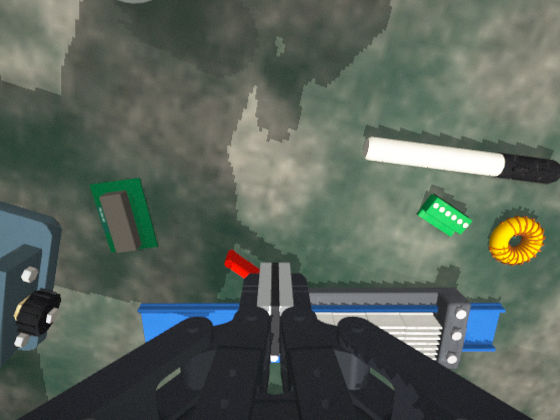

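play_rows --motion '[[[1, 0.3, 0.2, 2, 0, 0, 0], [1, 0.3, 0.2, 4, 0, 0, 0], [1, 0.3, 0.2, 5.5, 0, 0, 0], [1, 0.3, 0.2, 6.3, 0, 0, 0], [1, 0.3, 0.2, 6.6, 0, 0, 0], [1, 0.3, 0.2, 6.6, 0, 0, 0], [1, 0.3, 0.2, 6.6, 0, 0, 0]]]'

```text
t: 12.52
tool_pos: [0.6233, 0.0589, 0.0149]
tool_rot: [-3.122, -0.318, -0.0]
contact_force: [-0.6, -0.2, -0.3]
opening: -0.0004
```

```bash
python3 - <<'E'
from h import *
d=snap("wrist","w7");
o=ctrl.get_obs();p=np.array(tr(o["tool_pos"]));print(p,o["tool_pos"],o["contact_force"],o["tool_rot"])
rel=p-[-107,34]
a,b=13.3,11.5
for th in np.arange(.8,3.15,.15).tolist()+[3.05,3.1,3.14]:
    n=np.array([np.cos(th),np.sin(th)]);u=np.array([-np.sin(th),np.cos(th)])
    h=a*abs(n[0])+b*abs(n[1]);c=40*u+(3+h)*n
    s=(c-rel)/10;print(round(th,2),c.round(0),"tool x %.2f y %.2f"%(s[1],s[0]))
E
```

```text
[-115.    88.1] [0.62325514 0.05887683 0.01486643] [0.25410516 0.72041669 0.18505057] [-3.12221363e+00 -3.18528620e-01 -2.21880484e-04]
0.8 [-14.  43.] tool x -1.15 y -0.64
0.95 [-21.  40.] tool x -1.45 y -1.29
1.1 [-27.  35.] tool x -1.88 y -1.89
1.25 [-32.  30.] tool x -2.43 y -2.42
1.4 [-37.  23.] tool x -3.09 y -2.86
1.55 [-40.  16.] tool x -3.85 y -3.17
1.7 [-42.  11.] tool x -4.33 y -3.37
1.85 [-43.   6.] tool x -4.81 y -3.53
2.0 [-44.   1.] tool x -5.35 y -3.63
2.15 [-44.  -5.] tool x -5.93 y -3.64
2.3 [-43. -11.] tool x -6.55 y -3.54
2.45 [-41. -18.] tool x -7.18 y -3.34
2.6 [-38. -24.] tool x -7.79 y -3.00
2.75 [-33. -29.] tool x -8.36 y -2.55
2.9 [-28. -34.] tool x -8.85 y -1.97
3.05 [-21. -38.] tool x -9.24 y -1.29
3.05 [-21. -38.] tool x -9.24 y -1.29
3.1 [-18. -39.] tool x -9.34 y -1.04
3.14 [-16. -40.] tool x -9.41 y -0.84
```

View pics/w7.png

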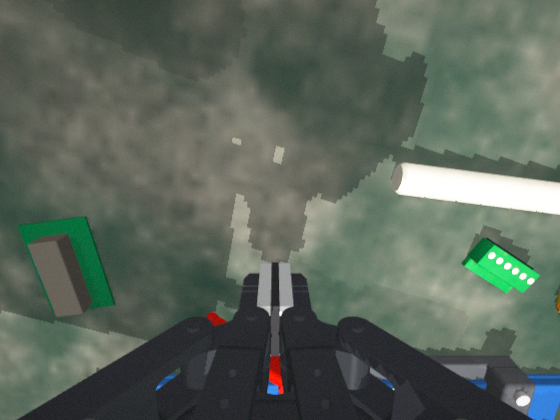

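play_rows --motion '[[[1, -0.6, -0.3, 0, 0, 0, 0], [1, -1.1, -0.6, 0, 0, 0, 0], [1, -1.3, -0.9, 0, 0, 0, 0], [1, -1.45, -1.3, 0, 0, 0, 0], [1, -1.65, -1.6, 0, 0, 0, 0], [1, -1.9, -1.9, 0, 0, 0, 0], [1, -2.15, -2.15, 0, 0, 0, 0], [1, -2.4, -2.4, 0, 0, 0, 0], [1, -2.75, -2.65, 0, 0, 0, 0], [1, -3.1, -2.85, 0, 0, 0, 0], [1, -3.5, -3.0, 0, 0, 0, 0], [1, -3.85, -3.2, 0, 0, 0, 0], [1, -4.1, -3.3, 0, 0, 0, 0], [1, -4.3, -3.4, 0, 0, 0, 0], [1, -4.3, -3.4, 0, 0, 0, 0]]]'

```text
t: 14.45
tool_pos: [0.5741, 0.0836, 0.015]
tool_rot: [-3.122, -0.318, 0.0]
contact_force: [-0.3, 0.0, 0.5]
opening: 0.0001
```

```bash
python3 - <<'E'
from h import *
d=snap("wrist","w8");
o=ctrl.get_obs();p=np.array(tr(o["tool_pos"]));print(p,p-[-107,34],o["tool_pos"],o["contact_force"],o["tool_rot"])
E
```

```text
[-149.2   45. ] [-42.2  11. ] [0.57406832 0.08364796 0.01491778] [0.05252183 0.14542535 0.73947853] [-3.12187897e+00 -3.18345484e-01  5.32292930e-04]
```

View pics/w8.png

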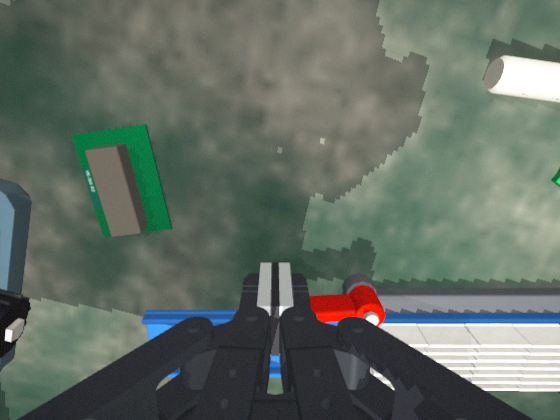

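play_rows --motion '[[[1, -0.25, -0.05, 0, 0, 0, 0], [1, -0.5, -0.1, 0, 0, 0, 0], [1, -0.75, -0.15, 0, 0, 0, 0], [1, -1.0, -0.2, 0, 0, 0, 0], [1, -1.3, -0.2, 0, 0, 0, 0], [1, -1.6, -0.2, 0, 0, 0, 0], [1, -1.9, -0.15, 0, 0, 0, 0], [1, -2.2, -0.1, 0, 0, 0, 0], [1, -2.55, 0, 0, 0, 0, 0], [1, -2.9, 0.1, 0, 0, 0, 0], [1, -3.2, 0.25, 0, 0, 0, 0], [1, -3.5, 0.4, 0, 0, 0, 0], [1, -3.75, 0.65, 0, 0, 0, 0], [1, -4.0, 0.9, 0, 0, 0, 0], [1, -4.0, 0.9, 0, 0, 0, 0]]]'

```text
t: 16.38
tool_pos: [0.5363, 0.0665, 0.0147]
tool_rot: [-3.122, -0.318, 0.002]
contact_force: [1.4, 0.2, -0.2]
opening: -0.0001
```

```bash
python3 - <<'E'
from h import *
d=snap("wrist","w9");
o=ctrl.get_obs();p=np.array(tr(o["tool_pos"]));print(p,p-[-107,34],o["tool_pos"],o["contact_force"],o["tool_rot"])
E
```

```text
[-140.2    4.6] [-33.2 -29.4] [0.53635599 0.06653499 0.01474343] [0.67345419 0.63059387 0.29805744] [-3.12202269e+00 -3.18059863e-01  1.79715546e-03]
```

View pics/w9.png

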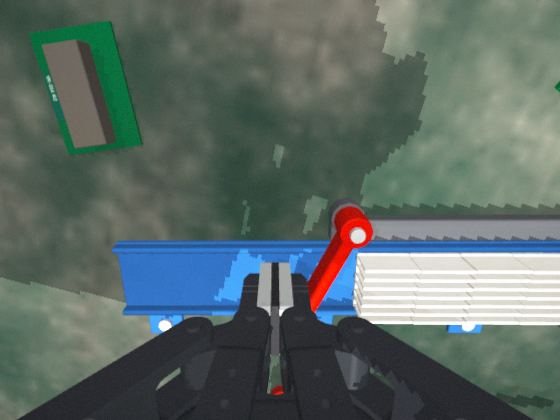

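play_rows --motion '[[[1, -0.25, 0.25, 0, 0, 0, 0], [1, -0.45, 0.5, 0, 0, 0, 0], [1, -0.65, 0.85, 0, 0, 0, 0], [1, -0.85, 1.2, 0, 0, 0, 0], [1, -0.95, 1.4, 0, 0, 0, 0], [1, -1.0, 1.6, 0, 0, 0, 0], [1, -1.0, 1.6, 0, 0, 0, 0]]]'

```text
t: 17.3
tool_pos: [0.5296, 0.0486, 0.0146]
tool_rot: [-3.122, -0.318, 0.003]
contact_force: [-0.3, 0.7, -0.0]
opening: -0.0001
```

```bash
python3 - <<'E'
from h import *
d=snap("wrist","w10");
o=ctrl.get_obs();p=np.array(tr(o["tool_pos"]));print(p,p-[-107,34],o["tool_pos"],o["contact_force"],o["tool_rot"])
E
```

```text
[-124.    -5.7] [-17.  -39.7] [0.52957727 0.0486365  0.01457963] [-0.15391127  0.24415956 -0.35475033] [-3.12235758e+00 -3.18062414e-01  2.76437290e-03]
```

View pics/w10.png

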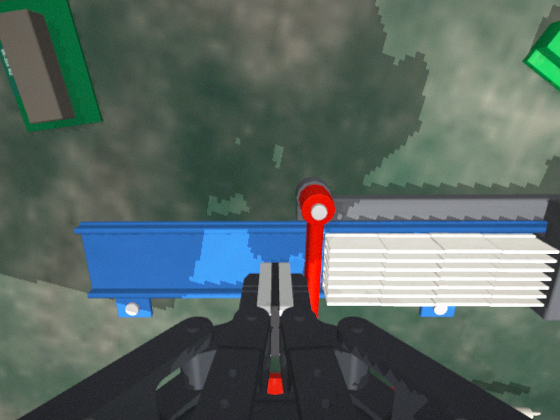

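Nearly closed; press on until the end of travel shows in the force.

play_rows --motion '[[[1, 0, 0.05, 0, 0, 0, 0], [1, 0, 0.1, 0, 0, 0, 0], [1, 0, 0.15, 0, 0, 0, 0], [1, 0, 0.2, 0, 0, 0, 0], [1, 0, 0.2, 0, 0, 0, 0]]]'

```text
t: 17.98
tool_pos: [0.5297, 0.0474, 0.0145]
tool_rot: [-3.121, -0.318, 0.003]
contact_force: [-0.1, 5.3, 1.7]
opening: 0.0001
```

play_rows --motion '[[[1, 0, 0, 0, 0, 0, 0], [1, 0, -0.5, 0, 0, 0, 0], [1, 0, -1.5, 0, 0, 0, 0], [1, 0, -3, 0, 0, 0, 0], [1, 0, -3, 0, 0, 0, 0], [1, 0, -4, -4, 0, 0, 0], [1, 0, -6, -10, 0, 0, 0], [1, 0, -8, -15, 0, 0, 0], [1, -6, -12, -20, 0, 0, 0], [1, -6, -12, -20, 0, 0, 0], [1, -6, -12, -20, 0, 0, 0]]]'

```text
t: 19.35
tool_pos: [0.4475, 0.1525, 0.2169]
tool_rot: [-3.121, -0.32, -0.003]
contact_force: [0.3, 0.8, -0.2]
opening: 0.0003
```

```bash
python3 - <<'E'
from h import *
d=snap("wrist","w11");a=cv2.imread("pics/w11.png")
uv=[proj(d,[*wr(x,y),.02]) for x,y in [(-170,-30),(-170,80),(10,-30),(10,80)]];uv=np.array(uv);print(uv.round())
x0,y0=np.maximum(uv.min(0).astype(int),0);x1,y1=uv.max(0).astype(int)
f=800/(x1-x0);cv2.imwrite("pics/w11c.png",cv2.resize(a[y0:y1,x0:x1],None,fx=min(f,4),fy=min(f,4),interpolation=cv2.INTER_CUBIC));print(x0,y0,f)
snap("top","t11");a=cv2.imread("pics/t11.png");cv2.imwrite("pics/t11c.png",cv2.resize(a[145:255,165:325],None,fx=5,fy=5,interpolation=cv2.INTER_CUBIC))
print(ctrl.get_obs()["tool_pos"])
E
```

```text
[[350. 147.]
 [359.  21.]
 [534. 147.]
 [564.  21.]]
349 20 3.7209302325581395
[0.44741155 0.15172617 0.21459328]
```

View pics/w11c.png

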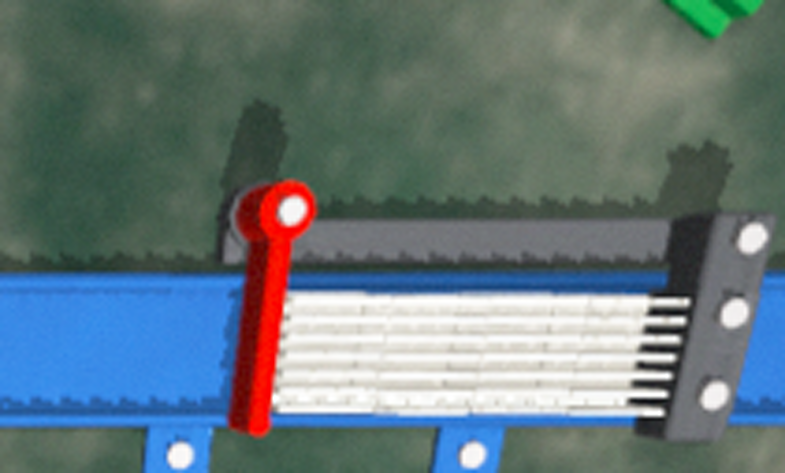

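View pics/t11c.png

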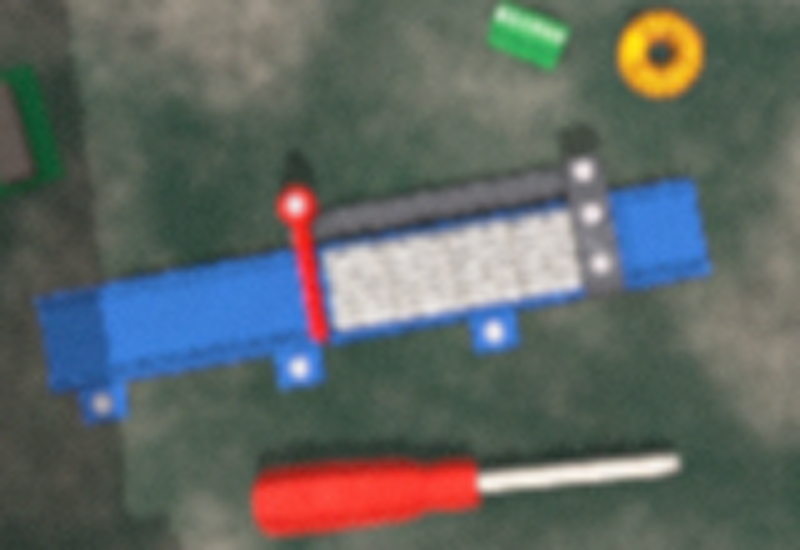

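```bash
python3 - <<'E'
from h import *
t=dict(np.load("t11.npz"));w=dict(np.load("w11.npz"))
T=lambda x,y,z:tr(ray(t,165+x/5-.4,145+y/5-.4,z))
W=lambda x,y,z:tr(ray(w,349+x/3.7209-.4,20+y/3.7209-.4,z))
for f,l in [(T,[("pin",296,205,.03),("tip",319,338,.027),("rear+",323,252,.022),("rear-",338,330,.022),("front+",568,210,.022),("front-",582,290,.022)]),(W,[("pin",291,210,.03),("tip",257,430,.027)])]:
    for n,*a in l: print(n,f(*a))
E
```

```text
pin (np.float64(-107.6), np.float64(33.7))
tip (np.float64(-107.7), np.float64(-19.6))
rear+ (np.float64(-100.9), np.float64(14.6))
rear- (np.float64(-100.2), np.float64(-17.3))
front+ (np.float64(-2.0), np.float64(13.7))
front- (np.float64(-2.2), np.float64(-18.9))
pin (np.float64(-107.9), np.float64(34.3))
tip (np.float64(-107.8), np.float64(-17.9))
```

Gate at π within measurement and the row's rear at -100 mm: both are home. Handing in.

```bash
python3 - <<'E'
from station import ctrl
print(ctrl.finish_job())
E
```

```text
the job is handed in; nothing more can be done
None
```

The job is done and handed in at about 19.5 s on the robot's clock; the hand-in reports no verdict.

- **Row:** I pushed all four heat sinks as one train with the shut fingers. The force rose to about 6 N against the stop, which I took as home. Afterwards the top camera put the rear of the row at -100 to -101 mm from the stop face, against -100 mm nominal.
- **Gate:** I swept the red arm round from about 0.9 rad until it pressed against its end of travel at about 5 N. The top and wrist cameras both show it straight across the track: the pin and tip lie within 0.1 mm of each other along the track, so the angle is about π.
- **Everything else:** In the last pictures the plug, choke, screwdriver and circuit board appear unmoved. I did not look at the pen again at the end. The tool stopped clear of everything, about 0.21 m above the desk.
- **Disagreement:** The front top edge of the row measured about 2 mm short of the stop. That does not fit the rear edge and the contact force. I put it down to the coarse top-camera pixels and the 2 mm calibration error, and it is still within the 3 mm allowed.

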